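# Heft the screw canisters, sort them, send the tray home

## Task

Lift each screw canister off the stand by its handle and feel its weight: set those over half a kilo down upright in the sliding dispatch tray, and the lighter ones upright in the plain refill tray (within about 70 g of half a kilo either tray will do). Only when every canister is sorted, push the dispatch tray by its bar until you feel it fully home against its end stop, and leave it there. Do not disturb the other things on the bench.

Things in the scene. Friction and masses are not known exactly. Their poses are not given: they have to be found in the camera images.
- can_a: Closed white screw canister, up to four alike, 0.2 to 0.8 kg each, random. Cylinder 80 mm across, 65 mm tall with its lid. On it a fixed steel arch: round bar 12 mm thick along the canister's x, centreline 108 mm above the underside, uprights at x = +-30 mm, 37 mm free under the bar: pinch its middle from above, closing along y. Origin: centre of the underside, z up. Starts on the stand.
- can_b: Closed white screw canister, up to four alike, 0.2 to 0.8 kg each, random. Cylinder 80 mm across, 65 mm tall with its lid. On it a fixed steel arch: round bar 12 mm thick along the canister's x, centreline 108 mm above the underside, uprights at x = +-30 mm, 37 mm free under the bar: pinch its middle from above, closing along y. Origin: centre of the underside, z up. Starts on the stand.
- can_c: Closed white screw canister, up to four alike, 0.2 to 0.8 kg each, random. Cylinder 80 mm across, 65 mm tall with its lid. On it a fixed steel arch: round bar 12 mm thick along the canister's x, centreline 108 mm above the underside, uprights at x = +-30 mm, 37 mm free under the bar: pinch its middle from above, closing along y. Origin: centre of the underside, z up. Starts on the stand.
- can_d: Closed white screw canister, up to four alike, 0.2 to 0.8 kg each, random. Cylinder 80 mm across, 65 mm tall with its lid. On it a fixed steel arch: round bar 12 mm thick along the canister's x, centreline 108 mm above the underside, uprights at x = +-30 mm, 37 mm free under the bar: pinch its middle from above, closing along y. Origin: centre of the underside, z up. Starts on the stand.
- stand: White board 250 x 250 mm on four feet, its top 60 mm above the bench, with an aluminium rim 14 mm high around it (262 mm outside), fixed. Origin: centre of its footprint at bench height. The canisters start on it, in a loose two-by-two group about 100 mm apart.
- carriage: Fixed base with two low rails along x that carries the sliding dispatch tray (aluminium, 220 x 220 mm, with a push bar). Origin at bench height, under the tray's centre at joint value 0. x is the push direction, away from the robot. It stands on the robot's left or right, the refill tray on the other side.
- sled (a joint): How far the dispatch tray has slid along the rails (m), 0 = nearest the robot, 0.065 = home against its end stop. It starts between 0 and 0.015, slides with about 2.5 N of friction and stays where it is left.
- sled_floor (a point): Centre of the upper side of the dispatch tray's floor, 20 mm above the bench, moves with the tray; inside 210 x 210 mm, rim 12 mm above the floor. Axes as the carriage: x is the push direction.
- sled_bar (a point): Middle of the dispatch tray's push bar: a round bar 12 mm thick and 160 mm long along the tray's y, 99 mm above the bench, over the tray's edge nearest the robot (125 mm from the tray's centre). Push it at any point, or pinch it from above and push.
- refill: Plain grey plastic refill tray, fixed, 230 x 230 mm outside, 220 x 220 mm inside, walls 24 mm high from the bench. Origin: centre of its underside.
- refill_in (a point): Centre of the refill tray's inner floor (5 mm above the bench), axes as the tray.
- screwdriver: Red-handled screwdriver lying at the far side of the bench; a bystander, leave alone. Origin: underside, near the middle.
- bin: Yellow parts bin 110 x 150 x 70 mm at the far side; a bystander, leave alone. Origin: centre of the underside.
- housing: White plastic equipment cover 110 x 170 x 45 mm at the far side; a bystander, leave alone. Origin: centre of the underside.
There are look-alikes about, which are no part of the job. What is shaped like the can_c but green or pink is not meant.

How it is judged:
By the outcome, as a careful person would: the job done as asked, in the order asked, and still so for the second after the job is handed in, with the robot touching nothing.
Of can_a, can_b, can_c, can_d only 3 to 4 are there at a start; the rules pass over those that are not, and their reading is None.
At some moment in a run one of can_a, can_b, can_c, can_d may be knocked a few centimetres aside while the robot is not near it.
It also fails if it takes over 210 s, if anything falls off the work surface, if the arm or the gripper's body presses on something with over 40 N, if the wrist force passes 120 N, or if a joint passes its speed limit or range.

## Robot

A 6-joint arm with a two-finger parallel gripper is mounted at the origin on the work surface. World frame = base frame: x ahead of the robot, y to its left, z up, the work surface at z = 0. Lengths are in mm, angles in degrees, forces in N, time in s.
With the tool pointing down it reaches from about 350 to 850 mm from the base axis. Payload 8.1 kg.
Tool frame: the origin (TCP) lies on the centre line of the jaws, within the pads' length; the fingertips stand 14 mm ahead of it and the grasp point (between the pads) lies 5 mm behind it; z points along the fingers, y is the line along which they close (so a half turn about z gives the same grasp; the last joint's range is limited). The gripper opens to 85 mm and grips with 20 to 120 N. Pads are 22 mm wide; open, the fingers measure 114 mm over their backs; the gripper's body (76 mm by 85 mm) begins 54 mm behind the grasp point. The pads swing forward as they close: fully open they stand 13 mm farther back than shut.
Start: joints at [64.091, 7.471, 85.268, -0, 87.261, -4.893], TCP at [215.157, 560.101, 245.292] pointing down, gripper open.
Joint ranges: [-169.43, 169.43], [-51.17, 129.36], [1.28, 143.12], [-76.62, 256.62], [0, 156.53], [-152.29, 152.29]. Speed limits (degrees/s): [136.94, 136.94, 159.86, 180, 180, 180].

## Interface

Orientations are given as [roll, pitch, yaw] about the fixed x, y, z axes, in that order (R = Rz(yaw) Ry(pitch) Rx(roll)).
In Python, from bench import sense, snapshot, camera_info, hand_in gives the robot as it stands. The module is installed in compiled form; this text tells all that it offers.
- The arm moves only by the tool apply_moves, never from a script. Its argument "deltas" is a list of rows, each a list of 7 numbers: the shift along the tool's x, y, z scaled (see below), then the turn, a rotation vector about the tool's x, y, z scaled (see below), then the opening, from 0 (shut) to 1 (fully open). In form: [[dx, dy, dz, ax, ay, az, claw], ...]. A call has 1 to 8 rows; each row shifts and turns the commanded pose from where the row before left it, along the tool's axes as they then stand; what a row does not reach is not made up. The controller multiplies each number of a shift by 0.03 m and each number of a turn by 0.08 rad. A row lasts 1/8 s, in which the tool goes at most 62.5 mm and 10.7 degrees, less where a joint would pass 70% of its speed; a pose out of reach is approached as far as the arm can. A call with a number of a shift or a turn outside -1 to 1 is refused whole. A call with a gripper value outside its range is refused whole. The fingers move at their own pace and stop on an object; "grip_force" is the grip in N (left out, the last holds). Time passes only in rows, so rows that do not move let the fingers close. It gives the time, the measured TCP pose, the force, the opening and the grip force at its end, in the units of the state.
- sense(): the state, without advancing time (a new reading comes with each control period).
- snapshot(name): name is "scene" or "top"; returns the picture (400x640x3 uint8, red, green, blue); there is no depth.
- camera_info(name): a dict with "vertical_fov" (degrees; the focal length in pixels is half the picture's height over the tangent of half this angle, whatever the lens; pixels are square), "cx", "cy" (the principal point, pixels), "origin" and "rotation" of the camera in the world. Camera axes: x right, y up, looking along -z (the intrinsics and any distortion apply to the point x, -y, -z); pixel columns grow to the right and rows downward; lengths in mm; the calibration is good to about 2 mm. A picture is of the moment at which its call begins. camera_info takes no time and is no camera call.
- hand_in(): hands the job in; it is judged then, once.
The state is a dict: "time": time; "joint_pos": joint angles; "qd": joint speeds; "joint_efforts": joint torques, N m; "tool_pos": TCP position; "tcp_rot": TCP orientation; "ft_force": force on the tool from outside, world axes, zero at the start; "wrist_torque": the same for the moment, N m; "finger_gap": finger opening in mm; "grip_force": force on a finger pad.
Only numpy, scipy, OpenCV 4.12 (cv2) and the standard library are available. Lean on these libraries where they do the work, as an engineer would, in place of code of your own. Each camera call takes 0.05 s, during which the arm holds its last target. There are 200 camera calls.

## Working session

There is one attempt and no reset: what is moved stays moved. The work goes in short steps, Python scripts to look and compute and a tool call to move; the robot and the scene stay as the last step left them, time stands still between calls to the robot, and variables do not carry over. Pictures are saved under pics/ and viewed, at most 14 in all, crops included, and the job is handed in when it is done.

Besides the shell and the picture viewer there is one more tool, called after "Emit:" as a command line: name --pt "numbers of a row" for each row, then --argument value for the rest. apply_moves: Moves the arm, as the interface text tells. Its arguments: {"type":"object","properties":{"deltas":{"type":"array"},"grip_force":{"type":"number"}},"required":["deltas"]}

```bash
mkdir -p pics; python3 - <<'E'
from bench import *
import cv2
for n in("scene","top"):
    cv2.imwrite(f"pics/{n}0.png",snapshot(n)[:,:,::-1]); print(camera_info(n))
print(sense())
E
```

```text
{'vertical_fov': 51.95475112184241, 'cx': 317.38969066621405, 'cy': 198.9786034903034, 'origin': array([1260.14670224,   81.14680558,  984.14964548]), 'rotation': array([40.91311813, -0.6576235 , 90.58928871])}
{'vertical_fov': 43.07339624849661, 'cx': 321.3827859523613, 'cy': 190.72991480569368, 'origin': array([ 245.80221455,  104.10935217, 1335.44502853]), 'rotation': array([ 12.84334735,   0.28277968, -92.05359837])}
{'time': 0.1, 'joint_pos': array([ 6.40902682e+01,  7.51145655e+00,  8.53232756e+01, -7.39508962e-04,
        8.72626102e+01, -4.89290378e+00]), 'qd': array([ 0.03714809, -0.08620355, -0.1120822 ,  0.05580432,  0.03524879,
       -0.00505616]), 'joint_efforts': array([ 1.40235876e-03, -5.70947993e+01, -5.01941121e+01, -1.45142722e-04,
        8.19327281e-03,  1.13704289e-04]), 'tool_pos': array([214.95692698, 559.65932721, 244.34001899]), 'tcp_rot': array([-1.79902949e+02, -7.56675486e-03,  1.58983202e+02]), 'ft_force': array([0.65866003, 1.4137832 , 0.4545844 ]), 'wrist_torque': array([-0.02773463, -0.00176767, -0.03687588]), 'grip_force': 0.0, 'finger_gap': 85.27304434492603}
```

View pics/scene0.png

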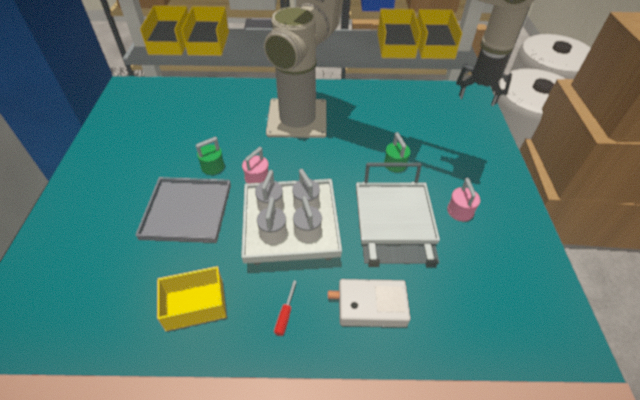

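View pics/top0.png

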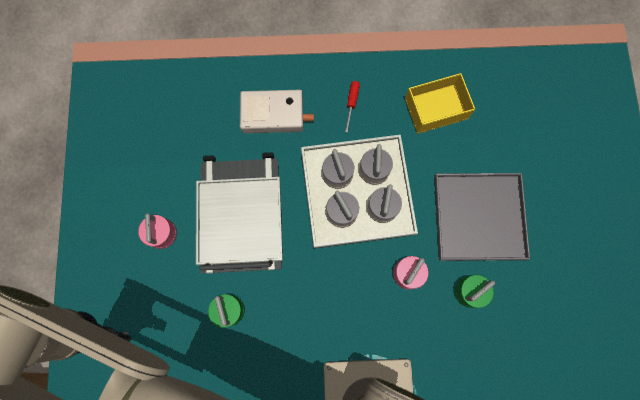

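The scene shows four grey-lidded canisters on the stand. In the top view they are at about (338,168), (376,165), (343,208) and (385,204). The green and pink look-alikes stand on the bench at (225,310), (478,291), (155,231) and (411,272), and I'll leave them alone. The dispatch tray is at top (239,220), on the robot's left, with its bar at row ~267. The refill tray is at (482,217).

```bash
cat > h.py <<'E'
from bench import *
import numpy as np, cv2
from scipy.spatial.transform import Rotation as Ro
def cam(n):
    c=camera_info(n); f=200/np.tan(np.radians(c['vertical_fov']/2))
    return c,f,Ro.from_euler('xyz',c['rotation'],degrees=True).as_matrix()
def ray(n,p):
    c,f,R=cam(n); p=np.atleast_2d(np.array(p,float))
    d=np.c_[(p[:,0]-c['cx'])/f,-(p[:,1]-c['cy'])/f,-np.ones(len(p))]@R.T
    return c['origin'],d
def onz(n,p,z):
    o,d=ray(n,p); return (o+d*((z-o[2])/d[:,2])[:,None])[:,:2]
def proj(n,P):
    c,f,R=cam(n); q=(np.atleast_2d(P)-c['origin'])@R
    return np.c_[c['cx']-f*q[:,0]/q[:,2],c['cy']+f*q[:,1]/q[:,2]]
E
python3 - <<'E'
from h import *
np.set_printoptions(precision=1,suppress=True)
t=cv2.imread('pics/top0.png'); s=cv2.imread('pics/scene0.png')
print('refill corners z24',onz('top',[(437,174),(522,173),(528,259),(441,261)],24))
print('refill scene',onz('scene',[(155,178),(230,180),(218,240),(138,238)],24))
print('stand top z74',onz('top',[(302,147),(401,136),(417,234),(313,247)],74))
print('stand scene z74',onz('scene',[(247,182),(331,180),(341,250),(243,254)],74))
print('tray z32',onz('top',[(197,180),(280,178),(282,265),(196,264)],32))
print('tray scene z32',onz('scene',[(357,184),(432,183),(437,242),(359,242)],32))
a=cv2.resize(t[120:260,290:430],None,fx=4,fy=4,interpolation=2)
b=cv2.resize(s[150:270,230:350],None,fx=4,fy=4,interpolation=2)
b=cv2.copyMakeBorder(b,0,80,0,0,0) 
c=np.hstack([a,b]);c=cv2.resize(c,(776,418))
c=c if 1 else c
cv2.imwrite('pics/crop1.png',c)
cv2.imwrite('pics/crop2.png',cv2.resize(t[160:290,180:310],None,fx=4,fy=4,interpolation=2))
E
```

```text
refill corners z24 [[ 579.2 -210.4]
 [ 573.6 -437.2]
 [ 345.4 -424.3]
 [ 348.4 -200.7]]
refill scene [[ 349.2 -440. ]
 [ 352.9 -198.1]
 [ 587.7 -197. ]
 [ 585.  -424.7]]
stand top z74 [[ 652.1  146.3]
 [ 672.5 -113.3]
 [ 413.6 -135.1]
 [ 390.6  126. ]]
stand scene z74 [[ 407.4 -130.8]
 [ 393.6  124.3]
 [ 649.   147.9]
 [ 666.1 -109.6]]
tray z32 [[584.4 428.8]
 [581.7 208.4]
 [352.3 207.4]
 [362.8 427.2]]
tray scene z32 [[369.4 208.7]
 [360.  448.6]
 [588.9 423.2]
 [592.9 202.5]]
```

View pics/crop1.png

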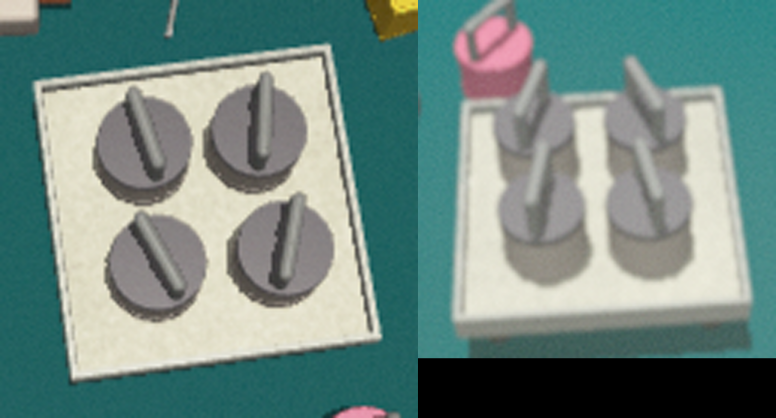

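The crop shows four white, grey-lidded canisters on the stand, which are the ones meant; the neighbour at the edge is pink. Next I'll measure the lid centres and bar directions.

```bash
cat >> h.py <<'E'
def sides(p): # crop1 left -> top pixel
    return np.array(p)/(4*776/1040)+[290,120]-0.3
E
python3 - <<'E'
from h import *
np.set_printoptions(precision=1,suppress=True)
t=cv2.imread('pics/top0.png')
L=dict(A=(144,142),B=(259,133),C=(157,263),D=(284,249))
Br=dict(A=((134,90),(155,172)),B=((266,76),(261,160)),C=((142,216),(180,294)),D=((299,198),(283,282)))
v=cv2.resize(t[120:260,290:430],None,fx=4,fy=4,interpolation=2)
for k in L:
    c=onz('top',[sides(L[k])],125)[0]; b=onz('top',[sides(q) for q in Br[k]],172)
    d=b[0]-b[1]; yaw=np.degrees(np.arctan2(d[1],d[0]))
    print(k,c,'barmid',b.mean(0),'len',np.hypot(*d),'yaw',yaw)
    u=d/np.hypot(*d)
    for P in [np.r_[c+36*u,168],np.r_[c-36*u,168],np.r_[c,125]]:
        q=(proj('top',P)[0]-[290,120]+.5)*4; cv2.circle(v,tuple(int(x) for x in q),3,(0,0,255),-1)
    th=np.linspace(0,6.28,60); q=(proj('top',np.c_[c[0]+40*np.cos(th),c[1]+40*np.sin(th),0*th+125])-[290,120]+.5)*4
    cv2.polylines(v,[q.astype(int)],True,(0,255,0),1)
cv2.imwrite('pics/ov.png',v)
E
```

```text
A [579.8  57.1] barmid [576.1  58.2] len 69.93697326977843 yaw 11.397955611252995
B [584.  -38.7] barmid [583.4 -37.5] len 70.12924369207124 yaw -6.741581105131452
C [477.4  50.9] barmid [474.8  49.6] len 68.81110899212823 yaw 23.025697112006906
D [485.2 -53.1] barmid [483.1 -53. ] len 68.88855007890353 yaw -14.202442339824998
```

View pics/ov.png

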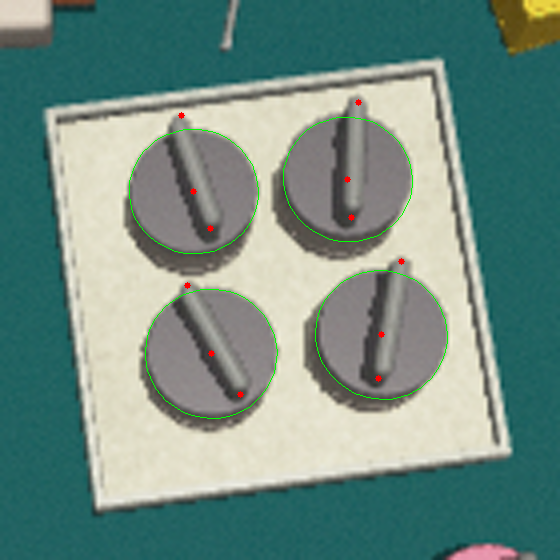

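View pics/crop2.png

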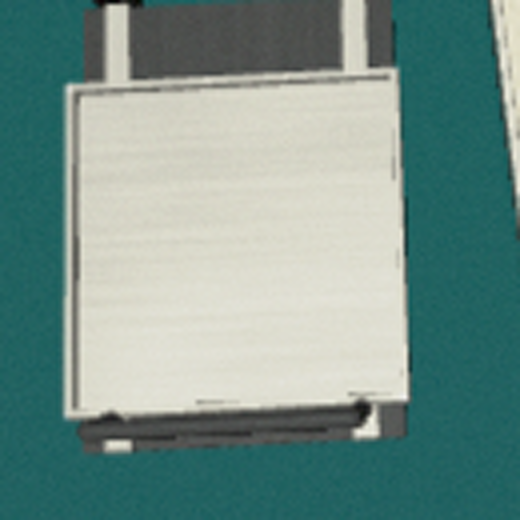

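The overlay circles and bar ends sit on the lids and handles, so the poses hold. The tray rim corners in crop2 are (66,86), (398,70), (409,400) and (68,416), and the push bar is at row ~425.

```bash
cat >> h.py <<'E'
import sys
np.set_printoptions(precision=1,suppress=True)
def plan(x=None,y=None,z=None,yaw=None):
    s=sense(); p=s['tool_pos']; r=s['tcp_rot']
    t=np.array([p[0] if x is None else x,p[1] if y is None else y,p[2] if z is None else z])
    yw=r[2] if yaw is None else yaw
    dy=(yw-r[2]+180)%360-180
    R=Ro.from_euler('xyz',[180,0,yw],degrees=True).as_matrix()
    print('t',round(s['time'],2),'p',p,'rot',r,'F',s['ft_force'],'gap',round(s['finger_gap'],1),'grip',round(s['grip_force'],1))
    print('az units total %.2f'%(-np.radians(dy)/.08),'then shift units',np.round(R.T@(t-p)/30,3))
def lids(img,z=125):
    g=cv2.medianBlur(cv2.cvtColor(img,cv2.COLOR_RGB2GRAY),3)
    g=cv2.resize(g,None,fx=4,fy=4,interpolation=2)
    c=cv2.HoughCircles(g,cv2.HOUGH_GRADIENT_ALT,1.5,60,param1=120,param2=.6,minRadius=52,maxRadius=76)
    if c is None: return []
    c=c.reshape(-1,c.shape[-1]); px=(c[:,:2]+.5)/4-.5
    return np.c_[px,onz('top',px,z),c[:,2]/4]
E
python3 - <<'E'
from h import *
t=cv2.imread('pics/top0.png')[:,:,::-1].copy()
print(lids(t))
px=np.array([(66,86),(398,70),(409,400),(68,416)])/4+[180,160]
c=onz('top',px,32); print('tray',c,c.mean(0))
print('bar',onz('top',np.array([(80,432),(365,412)])/4+[180,160],99))
print('colours',t[163,330],t[210,350],t[260,411])
plan(476,50,300,203)
E
```

```text
[[ 383.2  204.4  482.2  -49.    17.6]
 [ 341.2  208.9  474.8   53.6   17.6]
 [ 411.4  270.8  320.2 -105.3   16. ]
 [ 154.5  229.9  439.9  505.8   15.7]
 [ 225.8  311.2  242.7  332.8   17.2]
 [ 376.1  163.9  585.   -37.8   16.8]
 [ 337.1  168.   578.    59.2   16.4]
 [ 478.5  290.2  269.4 -258.9   16.9]]
tray [[580.4 430. ]
 [583.1 209.7]
 [365.  206.5]
 [362.7 424.6]] [472.8 317.7]
bar [[346.8 400.7]
 [352.6 228. ]]
colours [128 125 124] [118 115 114] [230 150 173]
t 0.1 p [215.  559.7 244.3] rot [-179.9   -0.   159. ] F [0.7 1.4 0.5] gap 85.3 grip 0.0
az units total -9.60 then shift units [ -1.4 -19.   -1.9]
```

Emit:
apply_moves --pt "0 0 -0.3 0 0 -1 1" --pt "0 0 -0.3 0 0 -1 1" --pt "0 0 -0.3 0 0 -1 1" --pt "0 0 -0.3 0 0 -1 1" --pt "0 0 -0.3 0 0 -1 1" --pt "0 0 -0.4 0 0 -1 1" --pt "0 0 0 0 0 -1 1" --pt "0 0 0 0 0 -1 1" --grip_force 60

```text
time: 1.1
tool_pos: [215.1, 560.0, 302.0]
tcp_rot: [-180.0, -0.0, -164.2]
ft_force: [-0.0, -0.2, -0.8]
finger_gap: 85.5
grip_force: 0.0
```

```bash
python3 -c "
from h import *
plan(476,50.5,300,203)"
```

```text
t 1.1 p [215.1 560.  302. ] rot [-180.    -0.  -164.2] F [-0.  -0.2 -0.8] gap 85.5 grip 0.0
az units total -1.57 then shift units [ -1.4 -19.    0.1]
```

Emit:
apply_moves --pt "0 0 0 0 0 -0.8 1" --pt "0 0 0 0 0 -0.77 1" --pt "0 -1 0 0 0 0 1" --pt "-0.2 -1 0 0 0 0 1" --pt "-0.2 -1 0 0 0 0 1" --pt "-0.2 -1 0 0 0 0 1" --pt "-0.2 -1 0 0 0 0 1" --pt "-0.2 -1 0 0 0 0 1"

```text
time: 2.1
tool_pos: [313.0, 404.8, 301.8]
tcp_rot: [-180.0, -0.0, -157.1]
ft_force: [0.3, 0.5, 0.5]
finger_gap: 85.5
grip_force: 0.0
```

Emit:
apply_moves --pt "-0.2 -1 0 0 0 0 1" --pt "-0.2 -1 0 0 0 0 1" --pt "0 -1 0 0 0 0 1" --pt "0 -1 0 0 0 0 1" --pt "0 -1 0 0 0 0 1" --pt "0 -1 0 0 0 0 1" --pt "0 -1 0 0 0 0 1" --pt "0 -1 0 0 0 0 1"

```text
time: 3.1
tool_pos: [417.0, 188.4, 301.9]
tcp_rot: [180.0, -0.0, -157.1]
ft_force: [0.2, 0.4, 0.1]
finger_gap: 85.7
grip_force: 0.0
```

Emit:
apply_moves --pt "0 -1 0 0 0 0 1" --pt "0 -1 0 0 0 0 1" --pt "0 -1 0 0 0 0 1" --pt "0 -1 0 0 0 0 1" --pt "0 -1 0 0 0 0 1" --pt "0 0 0 0 0 0 1" --pt "0 0 0 0 0 0 1"

```text
time: 3.98
tool_pos: [474.9, 51.5, 302.0]
tcp_rot: [180.0, -0.0, -157.2]
ft_force: [-0.4, -0.9, -0.2]
finger_gap: 85.2
grip_force: 0.0
```

```bash
python3 -c "
from h import *
plan(476,50.5,162,203)
t=snapshot('top'); s=snapshot('scene')
cv2.imwrite('pics/c1.png',np.vstack([cv2.resize(t[110:260,280:430],None,fx=4,fy=4)[:,:,::-1]]))
cv2.imwrite('pics/c1s.png',cv2.resize(s[130:270,220:360],None,fx=4,fy=4)[:,:,::-1])"
```

```text
t 3.98 p [474.9  51.5 302. ] rot [ 180.    -0.  -157.2] F [-0.4 -0.9 -0.2] gap 85.2 grip 0.0
az units total -0.04 then shift units [-0.  -0.   4.7]
```

View pics/c1s.png

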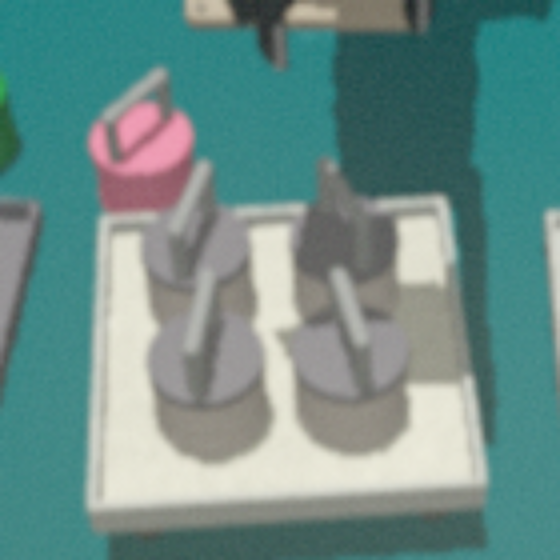

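The crop shows all four canisters undisturbed, with the gripper fingers above can C, which stands at crop (345,230). Next: descend, close, lift.

Emit:
apply_moves --pt "0 0 0.8 0 0 0 1" --pt "0 0 0.8 0 0 0 1" --pt "0 0 0.8 0 0 0 1" --pt "0 0 0.8 0 0 0 1" --pt "0 0 0.7 0 0 0 1" --pt "0 0 0.5 0 0 0 1" --pt "0 0 0.3 0 0 0 1" --pt "0 0 0 0 0 0 1"

```text
time: 5.08
tool_pos: [474.9, 51.3, 161.0]
tcp_rot: [180.0, -0.0, -157.1]
ft_force: [-0.1, -0.5, -0.3]
finger_gap: 85.3
grip_force: 0.0
```

Emit:
apply_moves --pt "0 0 0 0 0 0 0" --pt "0 0 0 0 0 0 0" --pt "0 0 0 0 0 0 0" --pt "0 0 0 0 0 0 0" --pt "0 0 0 0 0 0 0" --pt "0 0 0 0 0 0 0" --pt "0 0 0 0 0 0 0"

```text
time: 5.95
tool_pos: [475.4, 50.8, 161.5]
tcp_rot: [-180.0, 0.0, -157.2]
ft_force: [0.0, -4.0, 3.1]
finger_gap: 10.0
grip_force: 58.0
```

Emit:
apply_moves --pt "0 0 -0.3 0 0 0 0" --pt "0 0 -0.7 0 0 0 0" --pt "0 0 -0.9 0 0 0 0" --pt "0 0 -0.9 0 0 0 0" --pt "0 0 -0.9 0 0 0 0" --pt "0 0 -0.5 0 0 0 0" --pt "0 0 -0.2 0 0 0 0" --pt "0 0 0 0 0 0 0"

```text
time: 6.95
tool_pos: [475.0, 51.2, 292.6]
tcp_rot: [180.0, -0.0, -157.1]
ft_force: [0.6, 0.3, -6.8]
finger_gap: 9.9
grip_force: 58.2
```

Emit:
apply_moves --pt "0 0 0 0 0 0 0" --pt "0 0 0 0 0 0 0" --pt "0 0 0 0 0 0 0" --pt "0 0 0 0 0 0 0"

```text
time: 7.45
tool_pos: [475.2, 51.1, 293.2]
tcp_rot: [180.0, -0.0, -157.1]
ft_force: [-0.3, 0.1, -6.6]
finger_gap: 10.0
grip_force: 58.2
```

Emit:
apply_moves --pt "0 0 0 0 0 0 0" --pt "0 0 0 0 0 0 0"

```text
time: 7.7
tool_pos: [475.2, 51.1, 293.3]
tcp_rot: [-180.0, 0.0, -157.2]
ft_force: [-0.0, 0.4, -6.9]
finger_gap: 10.5
grip_force: 58.2
```

```bash
python3 -c "
from h import *
f=[]
for i in range(8):
    snapshot('top'); f.append(sense()['ft_force'][2])
print(np.array(f),'mass',-np.mean(f)/9.81)
plan(525,370,yaw=181);plan(410,-265,yaw=178)"
```

```text
[-6.2 -7.2 -7.  -6.4 -7.7 -6.9 -6.9 -7.5] mass 0.7114350072328638
t 8.1 p [475.2  51.1 293.3] rot [-180.    -0.  -157.1] F [ 0.7 -0.2 -7.5] gap 9.9 grip 58.2
az units total 4.77 then shift units [-1.8 10.6  0. ]
t 8.1 p [475.2  51.1 293.3] rot [-180.    -0.  -157.1] F [ 0.7 -0.2 -7.5] gap 9.9 grip 58.2
az units total 5.42 then shift units [  1.8 -10.6  -0. ]
```

Emit:
apply_moves --pt "0 0 0 0 0 0.6 0" --pt "0 0 0 0 0 0.9 0" --pt "0 0 0 0 0 0.9 0" --pt "0 0 0 0 0 0.9 0" --pt "0 0 0 0 0 0.9 0" --pt "0 0 0 0 0 0.57 0" --pt "-0.1 0.4 0 0 0 0 0" --pt "-0.1 0.7 0 0 0 0 0"

```text
time: 9.1
tool_pos: [480.9, 84.8, 293.3]
tcp_rot: [180.0, 0.0, -179.0]
ft_force: [0.3, 0.4, -6.6]
finger_gap: 10.1
grip_force: 58.1
```

Emit:
apply_moves --pt "-0.2 0.9 0 0 0 0 0" --pt "-0.2 1 0 0 0 0 0" --pt "-0.2 1 0 0 0 0 0" --pt "-0.2 1 0 0 0 0 0" --pt "-0.2 1 0 0 0 0 0" --pt "-0.2 1 0 0 0 0 0" --pt "-0.2 1 0 0 0 0 0" --pt "-0.2 1 0 0 0 0 0"

```text
time: 10.1
tool_pos: [524.3, 324.1, 292.9]
tcp_rot: [180.0, -0.0, -178.9]
ft_force: [0.8, -0.8, -7.4]
finger_gap: 9.7
grip_force: 58.1
```

Emit:
apply_moves --pt "0 0.8 0 0 0 0 0" --pt "0 0.5 0 0 0 0 0" --pt "0 0.3 0 0 0 0 0" --pt "0 0 0 0 0 0 0" --pt "0 0 0 0 0 0 0"

```text
time: 10.72
tool_pos: [523.9, 369.3, 293.4]
tcp_rot: [-180.0, 0.0, -179.0]
ft_force: [0.3, -0.9, -6.7]
finger_gap: 9.9
grip_force: 58.2
```

```bash
python3 -c "
from h import *
plan(525,370,127,yaw=181)
t=snapshot('top')
print(lids(t))"
```

```text
t 10.72 p [523.9 369.3 293.4] rot [-180.    0. -179.] F [ 0.3 -0.9 -6.7] gap 9.9 grip 58.2
az units total -0.01 then shift units [-0.   0.   5.5]
[[ 337.9  167.6  578.9   57.3   16.2]
 [ 383.6  202.9  485.9  -50.2   17.1]
 [ 411.4  272.2  316.7 -105.1   15.9]
 [ 477.4  290.2  269.5 -256.2   16.1]
 [ 375.8  163.5  586.   -37.    15.8]
 [ 197.2  181.1  557.4  404.9   16.8]]
```

Emit:
apply_moves --pt "0 0 0.6 0 0 0 0" --pt "0 0 0.9 0 0 0 0" --pt "0 0 0.9 0 0 0 0" --pt "0 0 0.9 0 0 0 0" --pt "0 0 0.9 0 0 0 0" --pt "0 0 0.7 0 0 0 0" --pt "0 0 0.4 0 0 0 0" --pt "0 0 0.2 0 0 0 0"

```text
time: 11.78
tool_pos: [523.6, 369.8, 127.6]
tcp_rot: [-180.0, -0.0, -179.0]
ft_force: [-0.3, 0.2, -5.7]
finger_gap: 10.3
grip_force: 58.1
```

Emit:
apply_moves --pt "0 0 0.1 0 0 0 0" --pt "0 0 0.08 0 0 0 0" --pt "0 0 0.05 0 0 0 0" --pt "0 0 0 0 0 0 0" --pt "0 0 0 0 0 0 0"

```text
time: 12.4
tool_pos: [523.9, 370.1, 121.8]
tcp_rot: [180.0, 0.0, -179.0]
ft_force: [-0.1, 0.5, -6.2]
finger_gap: 9.8
grip_force: 58.3
```

Emit:
apply_moves --pt "0 0 0.04 0 0 0 0" --pt "0 0 0.03 0 0 0 0" --pt "0 0 0 0 0 0 0" --pt "0 0 0 0 0 0 0"

```text
time: 12.9
tool_pos: [524.9, 370.1, 121.6]
tcp_rot: [180.0, 0.2, -179.0]
ft_force: [-1.9, -5.2, 5.7]
finger_gap: 10.3
grip_force: 59.7
```

Emit:
apply_moves --pt "0 0 0 0 0 0 0.8" --pt "0 0 0 0 0 0 0.8" --pt "0 0 0 0 0 0 0.8" --pt "0 0 0 0 0 0 0.8" --pt "0 0 0 0 0 0 0.8" --pt "0 0 -0.3 0 0 0 0.8" --pt "0 0 -0.6 0 0 0 0.8" --pt "0 0 -0.8 0 0 0 0.8"

```text
time: 13.9
tool_pos: [523.7, 370.0, 171.8]
tcp_rot: [180.0, 0.0, -179.0]
ft_force: [-0.2, -0.2, 0.3]
finger_gap: 68.2
grip_force: 0.0
```

Emit:
apply_moves --pt "0 0 -0.9 0 0 0 1" --pt "0 0 -0.9 0 0 0 1" --pt "0 0 -0.9 0 0 0 1" --pt "0 0 -0.9 0 0 0 1" --pt "0 0 -0.5 0 0 0 1" --pt "0 0 0 0 0 0 1"

```text
time: 14.65
tool_pos: [524.4, 370.4, 295.6]
tcp_rot: [179.9, 0.2, -179.0]
ft_force: [0.5, 0.5, 0.3]
finger_gap: 85.1
grip_force: 0.0
```

```bash
python3 -c "
from h import *
t=snapshot('top')
print(lids(t))
plan(578,58,293,191.4); plan(578,58,yaw=181)"
```

```text
[[ 383.2  204.   483.1  -49.1   17.7]
 [ 411.4  272.6  315.8 -105.    15.7]
 [ 337.1  169.5  574.2   59.4   17.5]
 [ 376.5  163.5  585.9  -38.8   15.6]
 [ 477.8  289.5  271.2 -257.3   16.8]
 [ 171.4  153.8  630.2  470.8   17.6]]
t 14.7 p [523.9 370.1 293.7] rot [ 180.     0.1 -179. ] F [-0.3 -0.4  0. ] gap 85.4 grip 0.0
az units total -2.27 then shift units [  0.3 -10.6   0. ]
t 14.7 p [523.9 370.1 293.7] rot [ 180.     0.1 -179. ] F [-0.3 -0.4  0. ] gap 85.4 grip 0.0
az units total -0.00 then shift units [ -1.6 -10.4  -0. ]
```

Emit:
apply_moves --pt "0 0 0 0 0 -0.8 1" --pt "0 0 0 0 0 -0.8 1" --pt "0 0 0 0 0 -0.67 1" --pt "0 -0.7 0 0 0 0 1" --pt "0.1 -1 0 0 0 0 1" --pt "0.1 -1 0 0 0 0 1" --pt "0.1 -1 0 0 0 0 1" --pt "0 -1 0 0 0 0 1"

```text
time: 15.7
tool_pos: [542.4, 227.8, 292.3]
tcp_rot: [-180.0, -0.1, -168.7]
ft_force: [0.2, -1.0, -0.0]
finger_gap: 85.3
grip_force: 0.0
```

Emit:
apply_moves --pt "0 -1 0 0 0 0 1" --pt "0 -1 0 0 0 0 1" --pt "0 -1 0 0 0 0 1" --pt "0 -1 0 0 0 0 1" --pt "0 -1 0 0 0 0 1" --pt "0 -0.6 0 0 0 0 1" --pt "0 -0.3 0 0 0 0 1" --pt "0 0 0 0 0 0 1"

```text
time: 16.7
tool_pos: [577.6, 56.3, 293.1]
tcp_rot: [180.0, -0.0, -168.7]
ft_force: [0.8, -0.1, 0.5]
finger_gap: 85.6
grip_force: 0.0
```

```bash
python3 -c "
from h import *
plan(578,58,161.5,191.4)
s=snapshot('scene'); s0=cv2.imread('pics/scene0.png')[:,:,::-1].copy()
t=snapshot('top')
cv2.imwrite('pics/c2s.png',np.hstack([cv2.resize(a[150:270,220:350],None,fx=3,fy=3)[:,:,::-1] for a in (s,s0)]))"
```

```text
t 16.7 p [577.6  56.3 293.1] rot [ 180.    -0.  -168.7] F [ 0.8 -0.1  0.5] gap 85.6 grip 0.0
az units total -0.01 then shift units [-0.   0.1  4.4]
```

View pics/c2s.png

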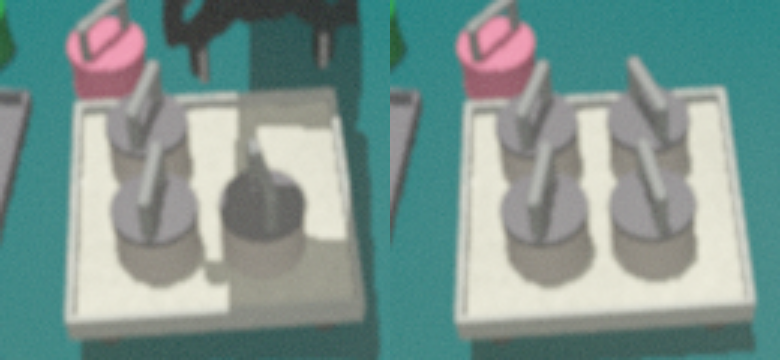

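The comparison shows can A unmoved at crop (262,205) and the other two in place. Pick A.

Emit:
apply_moves --pt "0 0.05 0.7 0 0 0 1" --pt "0 0 0.8 0 0 0 1" --pt "0 0 0.8 0 0 0 1" --pt "0 0 0.8 0 0 0 1" --pt "0 0 0.7 0 0 0 1" --pt "0 0 0.4 0 0 0 1" --pt "0 0 0.2 0 0 0 1" --pt "0 0 0 0 0 0 1"

```text
time: 17.8
tool_pos: [577.5, 58.2, 161.5]
tcp_rot: [-180.0, 0.0, -168.6]
ft_force: [0.0, 0.1, -0.3]
finger_gap: 85.2
grip_force: 0.0
```

Emit:
apply_moves --pt "0 0 0 0 0 0 0" --pt "0 0 0 0 0 0 0" --pt "0 0 0 0 0 0 0" --pt "0 0 0 0 0 0 0" --pt "0 0 0 0 0 0 0" --pt "0 0 0 0 0 0 0" --pt "0 0 0 0 0 0 0"

```text
time: 18.68
tool_pos: [577.3, 57.8, 161.2]
tcp_rot: [-180.0, -0.0, -168.6]
ft_force: [-1.3, -1.5, 0.5]
finger_gap: 10.3
grip_force: 57.8
```

Emit:
apply_moves --pt "0 0 -0.3 0 0 0 0" --pt "0 0 -0.7 0 0 0 0" --pt "0 0 -0.9 0 0 0 0" --pt "0 0 -0.9 0 0 0 0" --pt "0 0 -0.9 0 0 0 0" --pt "0 0 -0.5 0 0 0 0" --pt "0 0 -0.2 0 0 0 0" --pt "0 0 0 0 0 0 0"

```text
time: 19.68
tool_pos: [577.2, 58.0, 292.7]
tcp_rot: [180.0, -0.0, -168.6]
ft_force: [0.6, 0.7, -6.7]
finger_gap: 9.7
grip_force: 57.7
```

Emit:
apply_moves --pt "0 0 0 0 0 0 0" --pt "0 0 0 0 0 0 0" --pt "0 0 0 0 0 0 0" --pt "0 0 0 0 0 0 0"

```text
time: 20.18
tool_pos: [577.4, 58.0, 293.1]
tcp_rot: [180.0, -0.0, -168.6]
ft_force: [0.6, -0.2, -6.5]
finger_gap: 10.1
grip_force: 57.7
```

```bash
cat >> h.py <<'E'
def weigh():
    f=[]
    for i in range(8):
        im=snapshot('top'); f.append(sense()['ft_force'][2])
    print('mass %.3f'%(-np.mean(f)/9.81)); print(lids(im))
E
python3 -c "
from h import *
weigh()
plan(421,369,yaw=181);plan(515,-265,yaw=178)"
```

```text
mass 0.641
[[ 216.8  198.   513.   356.4   17.3]
 [ 154.5  229.9  439.9  505.8   15.7]
 [ 225.8  310.1  245.3  332.8   17.8]
 [ 477.8  289.5  271.2 -257.3   16.6]
 [ 412.1  272.2  316.6 -106.8   15.9]]
t 20.57 p [577.4  58.  293.3] rot [-180.     0.  -168.6] F [-0.5  0.5 -6.3] gap 10.0 grip 57.7
az units total 2.27 then shift units [ 5.  10.5  0. ]
t 20.57 p [577.4  58.  293.3] rot [-180.     0.  -168.6] F [-0.5  0.5 -6.3] gap 10.0 grip 57.7
az units total 2.92 then shift units [  1.7 -10.8  -0. ]
```

Emit:
apply_moves --pt "0 0 0 0 0 0.6 0" --pt "0 0 0 0 0 0.9 0" --pt "0 0 0 0 0 0.77 0" --pt "0.2 0.3 0 0 0 0 0" --pt "0.4 0.7 0 0 0 0 0" --pt "0.4 1 0 0 0 0 0" --pt "0.5 1 0 0 0 0 0" --pt "0.5 1 0 0 0 0 0"

```text
time: 21.58
tool_pos: [514.3, 178.3, 293.4]
tcp_rot: [180.0, 0.0, -178.9]
ft_force: [0.8, 0.0, -5.1]
finger_gap: 10.1
grip_force: 57.7
```

Emit:
apply_moves --pt "0.5 1 0 0 0 0 0" --pt "0.5 1 0 0 0 0 0" --pt "0.5 1 0 0 0 0 0" --pt "0.5 1 0 0 0 0 0" --pt "0.5 1 0 0 0 0 0" --pt "0.3 0.9 0 0 0 0 0" --pt "0.2 0.4 0 0 0 0 0" --pt "0 0.2 0 0 0 0 0"

```text
time: 22.58
tool_pos: [421.4, 370.8, 293.3]
tcp_rot: [-180.0, -0.0, -178.9]
ft_force: [-0.3, 0.5, -6.1]
finger_gap: 10.1
grip_force: 57.7
```

Emit:
apply_moves --pt "0 0 0.3 0 0 0 0" --pt "0 0 0.6 0 0 0 0" --pt "0 0 0.9 0 0 0 0" --pt "0 0 0.9 0 0 0 0" --pt "0 0 0.9 0 0 0 0" --pt "0 0 0.7 0 0 0 0" --pt "0 0 0.2 0 0 0 0" --pt "0 0 0 0 0 0 0"

```text
time: 23.58
tool_pos: [421.9, 369.7, 157.6]
tcp_rot: [-180.0, -0.1, -179.1]
ft_force: [-0.5, 0.0, -6.1]
finger_gap: 10.1
grip_force: 57.7
```

```bash
python3 -c "
from h import *
plan(421,369,122.5,181)
t=snapshot('top')
print(lids(t))"
```

```text
t 23.57 p [421.9 369.7 157.6] rot [-180.    -0.1 -179.1] F [-0.5  0.  -6.1] gap 10.1 grip 57.7
az units total -0.01 then shift units [ 0.  -0.   1.2]
[[ 375.4  165.4  581.2  -35.8   17.5]
 [ 411.4  271.5  318.4 -105.2   16. ]
 [ 384.   203.6  484.   -51.    17.3]
 [ 478.9  291.4  266.8 -259.5   15.9]]
```

Emit:
apply_moves --pt "0 0 0.5 0 0 0 0" --pt "0 0 0.4 0 0 0 0" --pt "0 0 0.2 0 0 0 0" --pt "0 0 0.07 0 0 0 0" --pt "0 0 0.05 0 0 0 0" --pt "0 0 0 0 0 0 0" --pt "0 0 0 0 0 0 0"

```text
time: 24.5
tool_pos: [422.2, 370.5, 122.1]
tcp_rot: [180.0, 0.0, -179.0]
ft_force: [-0.9, -0.5, -5.8]
finger_gap: 10.1
grip_force: 57.8
```

Emit:
apply_moves --pt "0 0 0.04 0 0 0 0" --pt "0 0 0.03 0 0 0 0" --pt "0 0 0 0 0 0 0" --pt "0 0 0 0 0 0 0"

```text
time: 25.0
tool_pos: [423.0, 370.5, 121.5]
tcp_rot: [180.0, 0.1, -179.0]
ft_force: [-2.0, -3.7, 7.3]
finger_gap: 10.0
grip_force: 59.1
```

Emit:
apply_moves --pt "0 0 0 0 0 0 0.8" --pt "0 0 0 0 0 0 0.8" --pt "0 0 0 0 0 0 0.8" --pt "0 0 0 0 0 0 0.8" --pt "0 0 0 0 0 0 0.8" --pt "0 0 -0.3 0 0 0 0.8" --pt "0 0 -0.6 0 0 0 0.8" --pt "0 0 -0.8 0 0 0 0.8"

```text
time: 26.0
tool_pos: [422.0, 370.3, 172.0]
tcp_rot: [-180.0, 0.0, -179.0]
ft_force: [-1.3, -0.3, -0.5]
finger_gap: 68.7
grip_force: 0.0
```

Emit:
apply_moves --pt "0 0 -0.9 0 0 0 1" --pt "0 0 -0.9 0 0 0 1" --pt "0 0 -0.9 0 0 0 1" --pt "0 0 -0.9 0 0 0 1" --pt "0 0 -0.5 0 0 0 1" --pt "0 0 0 0 0 0 1"

```text
time: 26.75
tool_pos: [422.6, 370.8, 295.6]
tcp_rot: [179.9, 0.2, -179.0]
ft_force: [-0.4, -0.8, 0.5]
finger_gap: 85.3
grip_force: 0.0
```

```bash
python3 -c "
from h import *
t=snapshot('top')
print(lids(t))
plan(484,-52,293,165.8)"
```

```text
[[ 383.2  203.6  484.1  -49.2   17.6]
 [ 411.8  271.9  317.5 -106.    15.7]
 [ 216.8  199.5  509.3  356.4   17.6]
 [ 477.8  289.9  270.3 -257.2   16.4]
 [ 169.1  212.2  481.9  471.9   14.9]
 [ 375.8  165.4  581.2  -36.7   17.2]]
t 26.8 p [422.1 370.4 293.9] rot [ 180.    0. -179.] F [-0.   0.9 -1.5] gap 85.3 grip 0.0
az units total 3.31 then shift units [ -5.5 -13.1   0. ]
```

Emit:
apply_moves --pt "0 0 0 0 0 0.9 1" --pt "0 0 0 0 0 0.9 1" --pt "0 0 0 0 0 0.9 1" --pt "0 0 0 0 0 0.61 1" --pt "-0.3 -0.7 0 0 0 0 1" --pt "-0.4 -1 0 0 0 0 1" --pt "-0.4 -1 0 0 0 0 1" --pt "-0.4 -1 0 0 0 0 1"

```text
time: 27.8
tool_pos: [438.1, 249.5, 292.5]
tcp_rot: [-179.9, -0.1, 165.9]
ft_force: [-0.0, -0.4, 0.2]
finger_gap: 85.2
grip_force: 0.0
```

Emit:
apply_moves --pt "-0.4 -1 0 0 0 0 1" --pt "-0.4 -1 0 0 0 0 1" --pt "-0.4 -1 0 0 0 0 1" --pt "-0.4 -1 0 0 0 0 1" --pt "-0.4 -1 0 0 0 0 1" --pt "-0.4 -1 0 0 0 0 1" --pt "-0.4 -1 0 0 0 0 1" --pt "-0.4 -1 0 0 0 0 1"

```text
time: 28.8
tool_pos: [471.8, -6.4, 292.5]
tcp_rot: [-180.0, -0.1, 165.8]
ft_force: [0.7, 0.2, 0.8]
finger_gap: 85.5
grip_force: 0.0
```

Emit:
apply_moves --pt "-0.4 -0.8 0 0 0 0 1" --pt "-0.4 -0.4 0 0 0 0 1" --pt "0 -0.2 0 0 0 0 1" --pt "0 0 0 0 0 0 1" --pt "0 0 0 0 0 0 1"

```text
time: 29.42
tool_pos: [485.5, -50.4, 293.6]
tcp_rot: [180.0, -0.0, 165.9]
ft_force: [0.1, -0.1, 0.5]
finger_gap: 85.2
grip_force: 0.0
```

```bash
python3 -c "
from h import *
plan(484,-52,161.5,165.8)
s=snapshot('scene'); s0=cv2.imread('pics/scene0.png')[:,:,::-1].copy()
t=snapshot('top')
cv2.imwrite('pics/c3s.png',np.hstack([cv2.resize(a[150:270,220:350],None,fx=3,fy=3)[:,:,::-1] for a in (s,s0)]))"
```

```text
t 29.43 p [485.5 -50.4 293.6] rot [180.   -0.  165.9] F [ 0.1 -0.1  0.5] gap 85.2 grip 0.0
az units total 0.02 then shift units [ 0.  -0.1  4.4]
```

View pics/c3s.png

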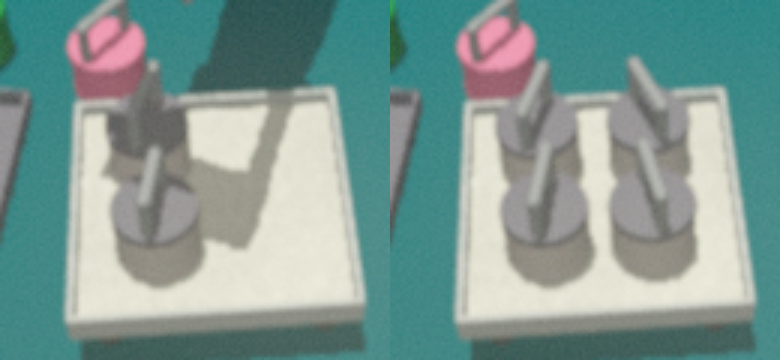

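The two remaining cans are unmoved, D at crop (147,125) and B at (155,215). Pick D.

Emit:
apply_moves --pt "0 -0.05 0.7 0 0 0 1" --pt "0 0 0.8 0 0 0 1" --pt "0 0 0.8 0 0 0 1" --pt "0 0 0.8 0 0 0 1" --pt "0 0 0.7 0 0 0 1" --pt "0 0 0.4 0 0 0 1" --pt "0 0 0.2 0 0 0 1" --pt "0 0 0 0 0 0 1"

```text
time: 30.52
tool_pos: [485.4, -52.5, 161.8]
tcp_rot: [-180.0, 0.0, 165.8]
ft_force: [0.2, 0.0, 0.2]
finger_gap: 85.7
grip_force: 0.0
```

Emit:
apply_moves --pt "0 0 0 0 0 0 0" --pt "0 0 0 0 0 0 0" --pt "0 0 0 0 0 0 0" --pt "0 0 0 0 0 0 0" --pt "0 0 0 0 0 0 0" --pt "0 0 0 0 0 0 0" --pt "0 0 0 0 0 0 0"

```text
time: 31.4
tool_pos: [485.4, -52.8, 161.9]
tcp_rot: [-180.0, 0.0, 165.8]
ft_force: [-1.1, -2.8, 4.0]
finger_gap: 10.4
grip_force: 58.5
```

Emit:
apply_moves --pt "0 0 -0.3 0 0 0 0" --pt "0 0 -0.7 0 0 0 0" --pt "0 0 -0.9 0 0 0 0" --pt "0 0 -0.9 0 0 0 0" --pt "0 0 -0.9 0 0 0 0" --pt "0 0 -0.5 0 0 0 0" --pt "0 0 -0.2 0 0 0 0" --pt "0 0 0 0 0 0 0"

```text
time: 32.4
tool_pos: [485.1, -52.4, 293.0]
tcp_rot: [180.0, -0.0, 165.8]
ft_force: [-0.1, 0.6, -5.8]
finger_gap: 9.8
grip_force: 58.5
```

Emit:
apply_moves --pt "0 0 0 0 0 0 0" --pt "0 0 0 0 0 0 0" --pt "0 0 0 0 0 0 0" --pt "0 0 0 0 0 0 0"

```text
time: 32.9
tool_pos: [485.2, -52.5, 293.4]
tcp_rot: [-180.0, -0.0, 165.8]
ft_force: [0.4, 0.5, -5.0]
finger_gap: 10.0
grip_force: 58.5
```

```bash
python3 -c "
from h import *
weigh()
plan(525,266,yaw=181);plan(412,-315,yaw=178)"
```

```text
mass 0.509
[[216.4 238.1 414.5 356.3  17.1]
 [215.2 198.  513.2 360.1  17.1]
 [153.  229.5 441.  509.5  15.7]
 [225.8 309.8 246.1 332.8  17.8]]
t 33.3 p [485.3 -52.6 293.6] rot [-180.     0.   165.8] F [-0.3 -0.3 -5.7] gap 9.9 grip 58.5
az units total -3.31 then shift units [-1.5 10.6  0. ]
t 33.3 p [485.3 -52.6 293.6] rot [-180.     0.   165.8] F [-0.3 -0.3 -5.7] gap 9.9 grip 58.5
az units total -2.66 then shift units [ 2.1 -8.8 -0. ]
```

D weighs about 0.51 kg, over half and in the either-tray band, so it goes to dispatch.

Emit:
apply_moves --pt "0 0 0 0 0 -0.7 0" --pt "0 0 0 0 0 -1 0" --pt "0 0 0 0 0 -1 0" --pt "0 0 0 0 0 -0.61 0" --pt "-0.1 0.3 0 0 0 0 0" --pt "-0.1 0.7 0 0 0 0 0" --pt "-0.1 1 0 0 0 0 0" --pt "-0.2 1 0 0 0 0 0"

```text
time: 34.3
tool_pos: [498.8, 39.1, 293.7]
tcp_rot: [180.0, 0.0, -179.1]
ft_force: [0.6, 0.7, -5.9]
finger_gap: 10.2
grip_force: 58.5
```

Emit:
apply_moves --pt "-0.2 1 0 0 0 0 0" --pt "-0.2 1 0 0 0 0 0" --pt "-0.2 1 0 0 0 0 0" --pt "-0.2 1 0 0 0 0 0" --pt "-0.2 1 0 0 0 0 0" --pt "0 1 0 0 0 0 0" --pt "0 0.9 0 0 0 0 0" --pt "0 0.7 0 0 0 0 0"

```text
time: 35.3
tool_pos: [524.5, 267.9, 293.3]
tcp_rot: [180.0, -0.0, -179.0]
ft_force: [-0.8, 0.2, -4.8]
finger_gap: 10.3
grip_force: 58.5
```

Emit:
apply_moves --pt "0 0 0.3 0 0 0 0" --pt "0 0 0.6 0 0 0 0" --pt "0 0 0.9 0 0 0 0" --pt "0 0 0.9 0 0 0 0" --pt "0 0 0.9 0 0 0 0" --pt "0 0 0.7 0 0 0 0" --pt "0 0 0.2 0 0 0 0" --pt "0 0 0 0 0 0 0"

```text
time: 36.3
tool_pos: [524.6, 265.5, 158.0]
tcp_rot: [-180.0, -0.1, -179.1]
ft_force: [0.3, -0.8, -3.9]
finger_gap: 9.9
grip_force: 58.5
```

```bash
python3 -c "
from h import *
plan(525,266,121.8,181)
t=snapshot('top')
print(lids(t))"
```

```text
t 36.3 p [524.6 265.5 158. ] rot [-180.    -0.1 -179.1] F [ 0.3 -0.8 -3.9] gap 9.9 grip 58.5
az units total -0.01 then shift units [-0.   0.   1.2]
[[ 411.8  272.6  315.8 -105.9   15.7]
 [ 477.   289.9  270.4 -255.4   16. ]
 [ 153.8  229.1  441.8  507.7   15.8]
 [ 374.6  164.6  583.2  -34.    17.1]
 [ 397.5  373.1   92.5  -56.7   14.8]
 [ 222.8  311.6  242.1  339.8   15.3]]
```

Emit:
apply_moves --pt "0 0 0.5 0 0 0 0" --pt "0 0 0.4 0 0 0 0" --pt "0 0 0.2 0 0 0 0" --pt "0 0 0.08 0 0 0 0" --pt "0 0 0.07 0 0 0 0" --pt "0 0 0.03 0 0 0 0" --pt "0 0 0 0 0 0 0" --pt "0 0 0 0 0 0 0"

```text
time: 37.35
tool_pos: [525.8, 266.1, 121.9]
tcp_rot: [180.0, 0.1, -179.0]
ft_force: [-2.9, -4.3, 5.6]
finger_gap: 10.2
grip_force: 59.6
```

Emit:
apply_moves --pt "0 0 0 0 0 0 0.8" --pt "0 0 0 0 0 0 0.8" --pt "0 0 0 0 0 0 0.8" --pt "0 0 0 0 0 0 0.8" --pt "0 0 0 0 0 0 0.8" --pt "0 0 -0.3 0 0 0 0.8" --pt "0 0 -0.6 0 0 0 0.8" --pt "0 0 -0.8 0 0 0 0.8"

```text
time: 38.35
tool_pos: [524.8, 266.2, 172.6]
tcp_rot: [180.0, 0.0, -179.0]
ft_force: [0.7, 0.3, 1.4]
finger_gap: 68.0
grip_force: 0.0
```

Emit:
apply_moves --pt "0 0 -0.9 0 0 0 1" --pt "0 0 -0.9 0 0 0 1" --pt "0 0 -0.9 0 0 0 1" --pt "0 0 -0.9 0 0 0 1" --pt "0 0 -0.5 0 0 0 1" --pt "0 0 0 0 0 0 1"

```text
time: 39.1
tool_pos: [525.5, 266.5, 296.2]
tcp_rot: [179.9, 0.2, -179.0]
ft_force: [-0.2, -0.2, 0.2]
finger_gap: 85.4
grip_force: 0.0
```

```bash
python3 -c "
from h import *
t=snapshot('top')
print(lids(t))
plan(583,-37.5,293,173.3)"
```

```text
[[ 411.4  271.5  318.4 -105.2   16. ]
 [ 223.5  310.9  243.7  338.    15.7]
 [ 476.6  292.9  263.5 -253.9   14.8]]
t 39.15 p [525.  266.2 294.6] rot [ 180.     0.1 -179. ] F [-0.1 -0.3  0.2] gap 85.1 grip 0.0
az units total 1.68 then shift units [-3.1 -9.8  0.1]
```

Emit:
apply_moves --pt "0 0 0 0 0 0.9 1" --pt "0 0 0 0 0 0.78 1" --pt "-0.2 -0.8 0 0 0 0 1" --pt "-0.3 -1 0 0 0 0 1" --pt "-0.3 -1 0 0 0 0 1" --pt "-0.3 -1 0 0 0 0 1" --pt "-0.4 -1 0 0 0 0 1" --pt "-0.4 -1 0 0 0 0 1"

```text
time: 40.15
tool_pos: [560.5, 85.7, 292.3]
tcp_rot: [-180.0, -0.2, 173.3]
ft_force: [0.3, 0.2, 0.1]
finger_gap: 85.7
grip_force: 0.0
```

Emit:
apply_moves --pt "-0.4 -1 0 0 0 0 1" --pt "-0.4 -1 0 0 0 0 1" --pt "-0.4 -1 0 0 0 0 1" --pt "0 -0.7 0 0 0 0 1" --pt "0 -0.3 0 0 0 0 1" --pt "0 0 0 0 0 0 1" --pt "0 0 0 0 0 0 1"

```text
time: 41.02
tool_pos: [582.7, -35.8, 294.3]
tcp_rot: [180.0, 0.0, 173.3]
ft_force: [-0.7, -0.5, -0.5]
finger_gap: 85.2
grip_force: 0.0
```

```bash
python3 -c "
from h import *
plan(583,-37.5,161.5,173.3)
s=snapshot('scene'); t=snapshot('top')
cv2.imwrite('pics/c4.png',np.hstack([cv2.resize(s[150:270,220:450],None,fx=3,fy=3)[:,:,::-1]]))
cv2.imwrite('pics/c4t.png',t[:,:,::-1])"
```

```text
t 41.02 p [582.7 -35.8 294.3] rot [180.    0.  173.3] F [-0.7 -0.5 -0.5] gap 85.2 grip 0.0
az units total 0.01 then shift units [-0.  -0.1  4.4]
```

View pics/c4.png

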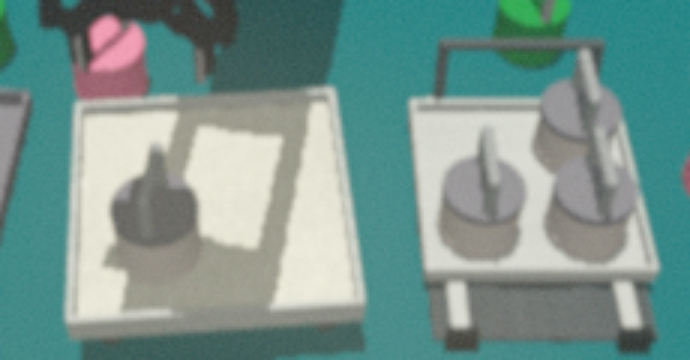

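B is unmoved at crop (155,212), and three cans stand upright in the tray at (483,195), (592,190) and (578,110). Pick B.

Emit:
apply_moves --pt "0 -0.05 0.7 0 0 0 1" --pt "0 0 0.8 0 0 0 1" --pt "0 0 0.8 0 0 0 1" --pt "0 0 0.8 0 0 0 1" --pt "0 0 0.7 0 0 0 1" --pt "0 0 0.4 0 0 0 1" --pt "0 0 0.2 0 0 0 1" --pt "0 0 0 0 0 0 1"

```text
time: 42.12
tool_pos: [582.8, -38.0, 162.4]
tcp_rot: [180.0, 0.0, 173.3]
ft_force: [-1.2, 0.4, -0.3]
finger_gap: 85.6
grip_force: 0.0
```

Emit:
apply_moves --pt "0 0 0 0 0 0 0" --pt "0 0 0 0 0 0 0" --pt "0 0 0 0 0 0 0" --pt "0 0 0 0 0 0 0" --pt "0 0 0 0 0 0 0" --pt "0 0 0 0 0 0 0" --pt "0 0 0 0 0 0 0"

```text
time: 43.0
tool_pos: [582.8, -38.3, 162.5]
tcp_rot: [-180.0, 0.0, 173.3]
ft_force: [-0.3, -2.5, 2.7]
finger_gap: 10.1
grip_force: 58.4
```

Emit:
apply_moves --pt "0 0 -0.3 0 0 0 0" --pt "0 0 -0.7 0 0 0 0" --pt "0 0 -0.9 0 0 0 0" --pt "0 0 -0.9 0 0 0 0" --pt "0 0 -0.9 0 0 0 0" --pt "0 0 -0.5 0 0 0 0" --pt "0 0 -0.2 0 0 0 0" --pt "0 0 0 0 0 0 0"

```text
time: 44.0
tool_pos: [582.5, -38.1, 293.6]
tcp_rot: [180.0, -0.0, 173.3]
ft_force: [-0.2, -0.3, -2.2]
finger_gap: 10.0
grip_force: 58.4
```

Emit:
apply_moves --pt "0 0 0 0 0 0 0" --pt "0 0 0 0 0 0 0" --pt "0 0 0 0 0 0 0" --pt "0 0 0 0 0 0 0"

```text
time: 44.5
tool_pos: [582.6, -38.2, 294.0]
tcp_rot: [-180.0, -0.0, 173.3]
ft_force: [-0.7, -0.1, -1.8]
finger_gap: 9.8
grip_force: 58.4
```

```bash
python3 -c "
from h import *
weigh()
plan(421,266,yaw=181);plan(464,-317,yaw=178)"
```

```text
mass 0.270
[[ 257.6  195.8  515.   256.5   17.1]
 [ 216.8  238.1  414.4  355.4   16.8]
 [ 223.5  310.5  244.6  338.    16.2]
 [ 392.2  116.2  708.5  -86.1   17.2]
 [ 154.1  229.1  441.8  506.8   15.8]
 [ 216.   199.9  508.4  358.2   18.1]
 [ 479.2  289.5  271.  -260.8   17.2]
 [ 385.5  149.2  622.   -63.5   14.4]]
t 44.9 p [582.6 -38.2 294.2] rot [-180.     0.   173.3] F [-0.7 -0.4 -3. ] gap 10.1 grip 58.4
az units total -1.68 then shift units [ 5.2 10.2  0. ]
t 44.9 p [582.6 -38.2 294.2] rot [-180.     0.   173.3] F [-0.7 -0.4 -3. ] gap 10.1 grip 58.4
az units total -1.03 then shift units [ 3.6 -9.4 -0. ]
```

B weighs 0.27 kg, so it goes to the refill tray.

Emit:
apply_moves --pt "0 0 0 0 0 -0.5 0" --pt "0 0 0 0 0 -0.53 0" --pt "0.1 -0.3 0 0 0 0 0" --pt "0.3 -0.7 0 0 0 0 0" --pt "0.4 -1 0 0 0 0 0" --pt "0.4 -1 0 0 0 0 0" --pt "0.4 -1 0 0 0 0 0" --pt "0.4 -1 0 0 0 0 0"

```text
time: 45.9
tool_pos: [516.6, -187.4, 294.3]
tcp_rot: [-180.0, 0.0, 177.9]
ft_force: [0.3, -0.6, -2.1]
finger_gap: 10.1
grip_force: 58.4
```

Emit:
apply_moves --pt "0.4 -1 0 0 0 0 0" --pt "0.4 -1 0 0 0 0 0" --pt "0.4 -1 0 0 0 0 0" --pt "0.4 -0.8 0 0 0 0 0" --pt "0 -0.4 0 0 0 0 0" --pt "0 -0.2 0 0 0 0 0" --pt "0 0 0.3 0 0 0 0" --pt "0 0 0.6 0 0 0 0"

```text
time: 46.9
tool_pos: [465.6, -315.8, 266.8]
tcp_rot: [-180.0, 0.1, 178.1]
ft_force: [0.8, -0.9, -2.7]
finger_gap: 9.9
grip_force: 58.5
```

Emit:
apply_moves --pt "0 0 0.9 0 0 0 0" --pt "0 0 0.9 0 0 0 0" --pt "0 0 0.9 0 0 0 0" --pt "0 0 0.8 0 0 0 0" --pt "0 0 0.5 0 0 0 0" --pt "0 0 0.2 0 0 0 0" --pt "0 0 0 0 0 0 0"

```text
time: 47.78
tool_pos: [465.0, -316.1, 141.2]
tcp_rot: [180.0, -0.0, 178.0]
ft_force: [0.1, 0.5, -2.2]
finger_gap: 10.0
grip_force: 58.4
```

```bash
python3 -c "
from h import *
plan(464,-317,106.5,178)"
```

```text
t 47.77 p [ 465.  -316.1  141.2] rot [180.  -0. 178.] F [ 0.1  0.5 -2.2] gap 10.0 grip 58.4
az units total 0.00 then shift units [ 0.  -0.   1.2]
```

Emit:
apply_moves --pt "0 0 0.5 0 0 0 0" --pt "0 0 0.35 0 0 0 0" --pt "0 0 0.16 0 0 0 0" --pt "0 0 0.08 0 0 0 0" --pt "0 0 0.06 0 0 0 0" --pt "0 0 0 0 0 0 0" --pt "0 0 0 0 0 0 0"

```text
time: 48.65
tool_pos: [465.2, -316.8, 107.4]
tcp_rot: [-179.9, 0.1, 178.0]
ft_force: [-0.5, -1.5, 2.3]
finger_gap: 10.0
grip_force: 58.9
```

Emit:
apply_moves --pt "0 0 0 0 0 0 0.8" --pt "0 0 0 0 0 0 0.8" --pt "0 0 0 0 0 0 0.8" --pt "0 0 0 0 0 0 0.8" --pt "0 0 0 0 0 0 0.8" --pt "0 0 -0.3 0 0 0 0.8" --pt "0 0 -0.6 0 0 0 0.8" --pt "0 0 -0.8 0 0 0 0.8"

```text
time: 49.65
tool_pos: [464.9, -316.2, 159.1]
tcp_rot: [-180.0, 0.0, 178.0]
ft_force: [-1.1, -0.3, 0.6]
finger_gap: 68.6
grip_force: 0.0
```

Emit:
apply_moves --pt "0 0 -0.9 0 0 0 0" --pt "0 0 -0.9 0 0 0 0" --pt "0 0 -0.9 0 0 0 0" --pt "0 0 -0.9 0 0 0 0" --pt "0 0 -0.9 0 0 0 0" --pt "0 0 -0.2 0 0 0 0" --pt "0 0 0 0 0 0 0"

```text
time: 50.52
tool_pos: [465.0, -316.3, 299.3]
tcp_rot: [-180.0, 0.1, 178.0]
ft_force: [-0.1, -0.3, -0.5]
finger_gap: -0.1
grip_force: 0.0
```

```bash
python3 -c "
from h import *
t=snapshot('top'); s=snapshot('scene')
print(lids(t))
cv2.imwrite('pics/c5.png',np.hstack([t[120:330,130:540],])[:,:,::-1].repeat(1,0))
plan(295,318,285,181)
plan(420,300,285,181)"
```

```text
[[ 216.4  238.1  414.5  356.3   17.2]
 [ 411.   271.9  317.6 -104.3   16. ]
 [ 222.8  310.5  244.7  339.8   16.1]
 [ 258.4  195.   516.8  254.6   18. ]
 [ 152.2  230.6  438.3  511.2   14.7]]
t 50.62 p [ 464.5 -315.9  297.5] rot [179.9  -0.1 178. ] F [-0.3 -0.9  1.1] gap 0.1 grip 0.0
az units total -0.65 then shift units [ 5.3 21.2  0.4]
t 50.62 p [ 464.5 -315.9  297.5] rot [179.9  -0.1 178. ] F [-0.3 -0.9  1.1] gap 0.1 grip 0.0
az units total -0.65 then shift units [ 1.1 20.6  0.4]
```

View pics/c5.png

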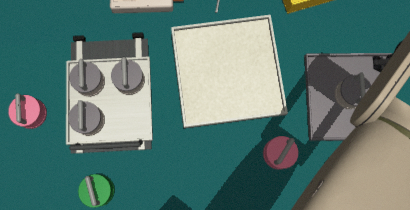

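The tray still holds three upright cans and the refill tray one. Next I move to the robot side of the push bar with the fingers shut.

Emit:
apply_moves --pt "0 0 0 0 0 -0.65 0" --pt "0 0.6 0 0 0 0 0" --pt "0 1 0 0 0 0 0" --pt "0 1 0 0 0 0 0" --pt "0 1 0 0 0 0 0" --pt "0 1 0 0 0 0 0" --pt "0 1 0 0 0 0 0" --pt "0 1 0 0 0 0 0"

```text
time: 51.62
tool_pos: [460.8, -116.2, 297.9]
tcp_rot: [180.0, -0.1, -179.1]
ft_force: [0.1, -0.0, -0.1]
finger_gap: 0.1
grip_force: 0.0
```

Emit:
apply_moves --pt "0 1 0 0 0 0 0" --pt "0 1 0 0 0 0 0" --pt "0 1 0 0 0 0 0" --pt "0 1 0 0 0 0 0" --pt "0 1 0 0 0 0 0" --pt "0 1 0 0 0 0 0" --pt "0 1 0 0 0 0 0" --pt "0 1 0 0 0 0 0"

```text
time: 52.62
tool_pos: [456.2, 123.3, 297.9]
tcp_rot: [180.0, -0.1, -179.1]
ft_force: [-0.6, -0.0, 0.0]
finger_gap: -0.2
grip_force: 0.0
```

Emit:
apply_moves --pt "0.6 1 0 0 0 0 0" --pt "0.7 1 0 0 0 0 0" --pt "0.8 1 0 0 0 0 0" --pt "0.8 1 0 0 0 0 0" --pt "0.8 1 0 0 0 0 0" --pt "0.7 0.7 0 0 0 0 0" --pt "0.3 0.3 0 0 0 0 0" --pt "0 0 0 0 0 0 0"

```text
time: 53.62
tool_pos: [312.5, 299.4, 298.3]
tcp_rot: [-180.0, -0.0, -178.9]
ft_force: [0.0, 0.0, 1.0]
finger_gap: 0.0
grip_force: 0.0
```

```bash
python3 -c "
from h import *
plan(312,300,99,181)
print('green lid',onz('top',[(225.5,310.5)],65),onz('scene',[(398,150)],65),'handle ends',onz('top',[(219,298),(226,324)],108))"
```

```text
t 53.62 p [312.5 299.4 298.3] rot [-180.    -0.  -178.9] F [0. 0. 1.] gap 0.0 grip 0.0
az units total 0.01 then shift units [0.  0.  6.6]
green lid [[244.4 344.7]] [[243.1 348.6]] handle ends [[273.8 352.2]
 [213.5 335.2]]
```

Emit:
apply_moves --pt "0 0 0.6 0 0 0 0" --pt "0 0 1 0 0 0 0" --pt "0 0 1 0 0 0 0" --pt "0 0 1 0 0 0 0" --pt "0 0 1 0 0 0 0" --pt "0 0 1 0 0 0 0" --pt "0 0 0.7 0 0 0 0" --pt "0 0 0.4 0 0 0 0"

```text
time: 54.62
tool_pos: [312.7, 297.6, 95.2]
tcp_rot: [-179.9, -0.1, -179.1]
ft_force: [0.3, -0.4, -0.1]
finger_gap: 0.4
grip_force: 0.0
```

Emit:
apply_moves --pt "0 0 0 0 0 0 0" --pt "-0.1 0 0 0 0 0 0" --pt "-0.15 0 0 0 0 0 0" --pt "-0.15 0 0 0 0 0 0" --pt "-0.15 0 0 0 0 0 0" --pt "-0.15 0 0 0 0 0 0" --pt "-0.15 0 0 0 0 0 0" --pt "-0.1 0 0 0 0 0 0"

```text
time: 55.62
tool_pos: [341.9, 299.8, 97.6]
tcp_rot: [-180.0, -0.0, -179.0]
ft_force: [-2.6, -1.1, 2.2]
finger_gap: 0.2
grip_force: 1.4
```

Emit:
apply_moves --pt "-0.1 0 0 0 0 0 0" --pt "-0.1 0 0 0 0 0 0" --pt "-0.1 0 0 0 0 0 0" --pt "-0.1 0 0 0 0 0 0"

```text
time: 56.12
tool_pos: [353.9, 299.9, 97.7]
tcp_rot: [180.0, -0.0, -179.0]
ft_force: [-2.6, 0.7, 0.9]
finger_gap: 0.1
grip_force: 1.3
```

Emit:
apply_moves --pt "-0.1 0 0 0 0 0 0" --pt "-0.1 0 0 0 0 0 0" --pt "-0.1 0 0 0 0 0 0" --pt "-0.1 0 0 0 0 0 0" --pt "-0.1 0 0 0 0 0 0" --pt "-0.1 0 0 0 0 0 0" --pt "-0.1 0 0 0 0 0 0"

```text
time: 57.0
tool_pos: [374.9, 300.3, 97.7]
tcp_rot: [-180.0, -0.0, -179.0]
ft_force: [-2.8, -0.3, 2.2]
finger_gap: -0.3
grip_force: 1.3
```

Emit:
apply_moves --pt "-0.08 0 0 0 0 0 0" --pt "-0.07 0 0 0 0 0 0" --pt "-0.06 0 0 0 0 0 0"

```text
time: 57.38
tool_pos: [381.2, 300.4, 97.7]
tcp_rot: [-180.0, -0.0, -179.0]
ft_force: [-2.4, -0.3, 1.3]
finger_gap: 0.0
grip_force: 1.3
```

Emit:
apply_moves --pt "-0.06 0 0 0 0 0 0" --pt "-0.06 0 0 0 0 0 0" --pt "-0.06 0 0 0 0 0 0"

```text
time: 57.75
tool_pos: [385.3, 300.4, 97.5]
tcp_rot: [-180.0, -0.2, -179.0]
ft_force: [-14.6, 0.2, 10.2]
finger_gap: 0.2
grip_force: 7.6
```

Emit:
apply_moves --pt "-0.05 0 0 0 0 0 0" --pt "-0.05 0 0 0 0 0 0"

```text
time: 58.0
tool_pos: [385.5, 300.4, 97.4]
tcp_rot: [-179.9, -0.5, -179.0]
ft_force: [-30.4, -1.8, 22.2]
finger_gap: -0.3
grip_force: 15.2
```

Emit:
apply_moves --pt "-0.05 0 0 0 0 0 0" --pt "-0.05 0 0 0 0 0 0"

```text
time: 58.25
tool_pos: [385.8, 300.4, 97.3]
tcp_rot: [-179.9, -0.8, -178.9]
ft_force: [-45.6, -4.7, 35.0]
finger_gap: 0.0
grip_force: 23.3
```

The tray has stalled against the end stop, with 46 N at no further travel. Back off and rise.

Emit:
apply_moves --pt "0.15 0 0 0 0 0 0" --pt "0.2 0 0 0 0 0 0" --pt "0.3 0 0 0 0 0 0" --pt "0.4 0 0 0 0 0 0" --pt "0.3 0 -0.1 0 0 0 0" --pt "0 0 -0.5 0 0 0 0" --pt "0 0 -0.9 0 0 0 0" --pt "0 0 -0.9 0 0 0 0"

```text
time: 59.25
tool_pos: [352.4, 300.0, 171.8]
tcp_rot: [180.0, 0.1, -179.0]
ft_force: [0.5, 0.6, 0.8]
finger_gap: 0.3
grip_force: 0.0
```

Emit:
apply_moves --pt "0 0 -0.9 0 0 0 0" --pt "0 0 -0.9 0 0 0 0" --pt "0 0 -0.9 0 0 0 0" --pt "0 0 -0.9 0 0 0 0" --pt "0 -0.7 -0.5 0 0 0 0" --pt "0 -1 0 0 0 0 0" --pt "0 -1 0 0 0 0 0" --pt "0 0 0 0 0 0 0"

```text
time: 60.25
tool_pos: [353.9, 217.7, 294.2]
tcp_rot: [180.0, 0.1, -179.2]
ft_force: [0.4, -0.1, -0.4]
finger_gap: 0.1
grip_force: 0.0
```

```bash
python3 -c "
from h import *
s=snapshot('scene');cv2.imwrite('pics/end.png',s[:,:,::-1]);plan()"
```

```text
t 60.3 p [353.8 218.6 294. ] rot [ 179.9    0.1 -179.1] F [ 0.1 -0.3 -1.1] gap 0.1 grip 0.0
az units total -0.00 then shift units [0. 0. 0.]
```

View pics/end.png

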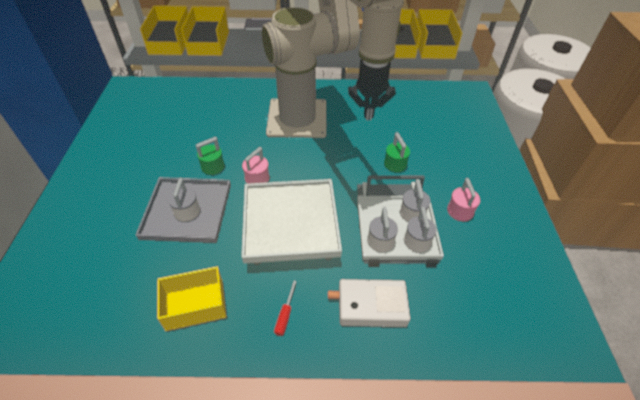

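The final picture shows three cans upright in the dispatch tray, now home at (399,228), one in the refill tray at (183,205), and the bystanders untouched.

```bash
python3 -c "
from bench import hand_in
print(hand_in())"
```

```text
the job is handed in; nothing more can be done
None
```

The job is handed in: the canisters weighing about 0.71, 0.64 and 0.51 kg are in the dispatch tray, the 0.27 kg one is in the refill tray, and the dispatch tray was pushed home until it stalled on its end stop.

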